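Fold back the bifold dust cover of the vial tray

TASK

The front half of the two-panel dust cover on the vial tray has been left standing ajar. Push it over backwards and down, until it lies flat on the rear panel and the front vials are uncovered. Do not disturb the specimen cup, the tape roll or the slide case.

Things in the scene. Friction and masses are not known exactly. Their poses are not given: they have to be found in the camera images.
- vial_tray: open grey tray, 168 x 124 x 56 mm (x, y, z), fixed to the table, full of small brown vials (tops 53 mm above the table). Its bifold cover has two aluminium panels, each 78 mm long (x), 120 wide (y), 4 thick. The rear one (x 0 to +78 mm) lies level on the rim and does not move, its top at z = +60 mm. Origin: centre of the underside; +x points to the rear, away from the robot.
- fold_line (a point): middle of the hinge between the two panels, across the middle of the tray (along its y), at the top face of the rear panel, 60 mm above the table. The front panel swings about it, its free edge 78 mm away. Folded, its upper face is 4 mm above this point.
- free_edge (a point): middle of the front panel's free edge (a dark edge guard 6 mm thick and 60 mm long is let in here). It lies in front of the hinge, at the robot's side, and above it by 78 mm * sin(front_panel); nothing is under it but the tray.
- front_panel (a joint): swing of the front panel: 0 = closed level over the front half of the tray, 1.57 = upright, 3.14 = flat on the rear panel. It starts at 0.6 to 1.4. The hinge is stiff: the panel stays at any angle where it is left, even past upright, and about 1 to 3 N near the free edge moves it; so it must be pressed all the way down.
- cup: specimen cup with an orange screw lid, 61 mm wide, 66 mm tall, standing left of the tray; a bystander. Origin: centre of its underside, z up.
- tape: roll of white surgical tape lying flat, 58 mm wide, 25 mm tall, right of the tray; a bystander. Origin: centre of its underside.
- slide_case: closed grey slide case with a one-piece aluminium lid, 84 x 124 x 38 mm, left of the tray; a bystander, not the thing to fold. Origin: centre of its underside.

How it is judged (in metres and radians):
At the end, for the whole second after the job is handed in: The front panel lies folded on the rear panel to within 10 degrees (front_panel above 2.967 rad), at rest (value of joint front_panel above 2.967 rad and velocity of joint front_panel below 0.1 rad/s); the robot touches nothing.
It fails at once if the specimen cup is shifted by more than 25 mm or tipped by more than 20 degrees (distance of cup from where it was at the start of the episode above 0.025 m or angle between cup's own z axis and vertical above 0.35 rad).
It fails at once if the tape roll is shifted by more than 25 mm (distance of tape from where it was at the start of the episode above 0.025 m).
It fails at once if the slide case is shifted by more than 25 mm (distance of slide_case from where it was at the start of the episode above 0.025 m).
It also fails if it takes over 38 s, if anything falls off the work surface, if the arm or the gripper's body presses on something with over 40 N, if the wrist force passes 120 N, or if a joint passes its speed limit or range.

ROBOT

A 6-joint arm with a two-finger parallel gripper is mounted at the origin on a cart in front of the work surface, level with it; the furniture and walls round the work are solid. World frame = base frame: x ahead of the robot, y to its left, z up, the work surface at z = 0. Lengths are in m, angles in degrees, forces in N, time in s.
With the tool pointing down it reaches from about 0.4 to 0.825 m from the base axis. Payload 7 kg.
Tool frame: the origin (TCP) lies midway between the tips of the shut fingers; the grasp point (between the pads) lies 19 mm behind it; z points along the fingers, y is the direction in which the jaws open and shut (so a half turn about z gives the same grasp; the last joint's range is limited). The gripper opens to 88 mm and grips with 3 to 60 N. Pads are 19 mm wide; open, the fingers measure 130 mm over their backs; the gripper's body (78 mm by 193 mm) begins 47 mm behind the grasp point.
Start: joints at [-48.466, 20.546, 0.682, 0, -70.136, -16.507], TCP at [0.286, -0.612, 0.227] pointing down, gripper open.
Joint ranges: [-176.03, 176.03], [-82.01, 121.73], [-58.28, 71.71], [-173.87, 95.51], [-174.79, -0.11], [-173.66, 173.66]. Speed limits (degrees/s): [136.94, 136.94, 172.46, 180, 180, 180].

INTERFACE

Orientations are given as [roll, pitch, yaw] about the fixed x, y, z axes, in that order (R = Rz(yaw) Ry(pitch) Rx(roll)).
In Python, from plant import r gives the robot as it stands. The module is installed in compiled form; this text tells all that it offers.
- The arm moves only by the tool send_rows, never from a script. Its argument "motion" is a list of rows, each an object with "travel": the shift along the tool's x, y, z in m, a list of three; "spin": the turn about the tool's z in degrees. In form: [{"travel": [tx, ty, tz], "spin": spin}, ...]. A call has 1 to 5 rows; each row shifts and turns the pose as measured when the row begins, along the tool's axes as they then stand; what a row does not reach is not made up. A row lasts 1/12 s, in which the tool goes at most 41.7 mm and 7.16 degrees, less where a joint would pass 70% of its speed; a pose out of reach is approached as far as the arm can. A call is refused whole if a number of a shift passes 0.0417 or a number of a turn 7.16, either way. A call with a gripper value outside its range is refused whole. "gripper" is the gripper command: -1 is shut, 1 is fully open, values between are in proportion, set as the call begins (left out, the last holds). The fingers move at their own pace and stop on an object; "squeeze" is the grip in N (left out, the last holds). Time passes only in rows, so rows that do not move let the fingers close. It gives the time, the measured TCP pose, the force and the opening at its end, in the units of the state.
- r.get_state(): the state, without advancing time (a new reading comes with each control period).
- r.capture(name): name is "scene" or "side" or "wrist"; returns (picture, depth): 384x512x3 uint8, blue, green, red; 384x512 float32, m along the optical axis (not along the pixel's ray), 0 where there is no reading.
- r.get_calibration(name): a dict with "fov_y" (degrees; the focal length in pixels is half the picture's height over the tangent of half this angle, whatever the lens; pixels are square), "cx", "cy" (the principal point, pixels), "origin" and "orientation" of the camera in the world. Camera axes: x right, y down, z forward; pixel columns grow to the right and rows downward; lengths in m; the calibration is good to about 2 mm. A picture is of the moment at which its call begins: read the wrist's pose just before it. get_calibration takes no time and is no camera call; for the wrist camera it gives the pose at the moment of the call.
- r.close_job(): hands the job in, once; it reports no verdict.
Trained networks look in the newest picture that a camera, given by its name, has taken for a name from the list of things; names that differ only in an ending like _2 or _b are one class to them, and where a whole thing is asked for, a point or a joint stands for the part that bears it (a point fixed in the world has none). Each returns a list of dicts, best first, with "conf" (0 to 1); they miss things now and then, are a little off and sometimes report something else, mostly with a low value. They report only what shows in the picture. A call takes as long as a camera call.
- r.boxes_of(camera, target): "at" ([x, y, z] in m, in the coordinates of the camera as it stood for that picture, good to about 4 mm: the middle of the surface that is visible of it).
- r.pinpoint(camera, target): "at" ([x, y, z] in m, in the coordinates of the camera as it stood for that picture, good to about 4 mm: a listed point, or the origin of a listed thing).
The state is a dict: "time_s": time; "joints": joint angles; "qd": joint speeds; "joint_torque": joint torques, N m; "tcp_pos": TCP position; "eef_rot": TCP orientation; "contact_force": force on the tool from outside, world axes, zero at the start; "moment": the same for the moment, N m; "gripper_width": finger opening in m.
Only numpy, scipy, OpenCV 4.12 (cv2) and the standard library are available. Lean on these libraries where they do the work, as an engineer would, in place of code of your own. Each camera call takes 0.05 s, during which the arm holds its last target. There are 200 camera calls.

## Working session

There is one attempt and no reset: what is moved stays moved. The work goes in short steps, Python scripts to look and compute and a tool call to move; the robot and the scene stay as the last step left them, time stands still between calls to the robot, and variables do not carry over. Pictures are saved under pics/ and viewed, about 8 in all and at most 12, crops included, and the job is handed in when it is done.

Besides the shell and the picture viewer there is one more tool, called after ">>>" as name(argument=value, ...) on one line, values as JSON. send_rows: Moves the arm, as the interface text tells. Its arguments: {"type":"object","properties":{"motion":{"type":"array"},"gripper":{"type":"number"},"squeeze":{"type":"number"}},"required":["motion"]}

```bash
mkdir -p pics; cat > h.py <<'E'
from plant import r
import numpy as np, cv2
from scipy.spatial.transform import Rotation as R
def cam(n):
    c=r.get_calibration(n); o=np.array(c["orientation"],float)
    M=o if o.shape==(3,3) else (R.from_euler('xyz',o,degrees=True).as_matrix() if o.size==3 else R.from_quat(o).as_matrix())
    return np.array(c["origin"]),M
def find(n,t,f='pinpoint'):
    o,M=cam(n)
    return [(np.round(o+M@np.array(d["at"]),4).tolist(),round(d["conf"],2)) for d in getattr(r,f)(n,t)[:2]]
E
python3 - <<'E'
from h import *
s=r.get_state();print({k:s[k] for k in("time_s","tcp_pos","eef_rot","gripper_width")})
print(r.get_calibration("scene"),r.get_calibration("side"))
ims=[]
for n in("scene","side"):
    im,d=r.capture(n);ims.append(im)
    for t in("vial_tray","fold_line","free_edge","cup","tape","slide_case"):print(n,t,find(n,t))
cv2.imwrite("pics/a.png",cv2.resize(np.hstack(ims),(800,300)))
cv2.imwrite("pics/scene.png",ims[0])
E
```

```text
{'time_s': 0.0, 'tcp_pos': array([ 0.2853197 , -0.6111912 ,  0.22562744]), 'eef_rot': array([ 1.79903950e+02, -6.88462654e-03, -1.54981357e+02]), 'gripper_width': 0.08779385916038818}
{'fov_y': 53.035126135214185, 'cx': 258.4639132479273, 'cy': 194.96595883155692, 'origin': array([-0.13961   , -0.6935293 ,  0.50160312]), 'orientation': array([-114.79162215,   -0.92322545,  -41.62012932])} {'fov_y': 47.459677009132406, 'cx': 255.84407948612633, 'cy': 196.87733893843782, 'origin': array([ 0.20902333, -1.04557796,  0.63763951]), 'orientation': array([-116.95799548,    0.9898386 ,  -14.55787599])}
scene vial_tray [([0.5329, -0.1406, 0.0001], 0.56)]
scene fold_line [([0.54, -0.1407, 0.0588], 0.69)]
scene free_edge [([0.5082, -0.1409, 0.1306], 0.62)]
scene cup [([0.4567, -0.0391, -0.0006], 0.58)]
scene tape [([0.4447, -0.2588, -0.0006], 0.88), ([0.5385, -0.1428, 0.0642], 0.37)]
scene slide_case [([0.4575, 0.2967, -0.0038], 0.77)]
side vial_tray [([0.5345, -0.1442, 0.0004], 0.81)]
side fold_line [([0.5308, -0.1389, 0.0581], 0.63)]
side free_edge [([0.5071, -0.1427, 0.1338], 0.9)]
side cup []
side tape [([0.5354, -0.144, 0.0002], 0.63), ([0.4421, -0.256, -0.002], 0.49)]
side slide_case [([0.5324, -0.1398, 0.058], 0.38)]
```

View pics/a.png

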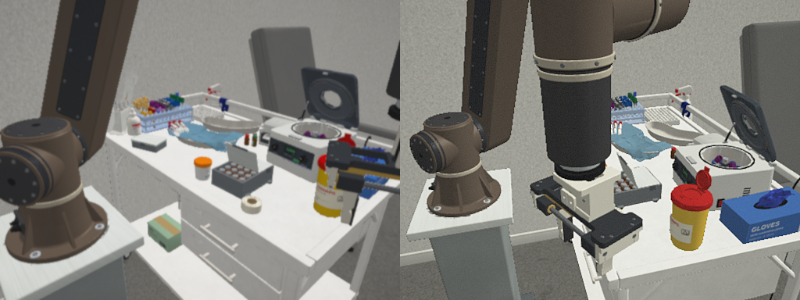

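The scene camera (left half of the picture) shows the grey tray at about (243,175) with its panel standing up. The orange cup is at (203,165), the tape at (250,204), the slide case at (148,143), the centrifuge to the right and the sharps bin at (330,180). Next I'll get the tray's yaw from depth.

```bash
python3 - <<'E'
from h import *
im,d=r.capture("scene");o,M=cam("scene");c=r.get_calibration("scene")
f=192/np.tan(np.radians(c["fov_y"]/2))
v,u=np.mgrid[:384,:512]
P=np.stack([(u-c["cx"])/f*d,(v-c["cy"])/f*d,d],-1)@M.T+o
m=(d>0)&(abs(P[...,0]-.53)<.14)&(abs(P[...,1]+.14)<.105)&(P[...,2]>.01)&(P[...,2]<.2)
Q=P[m]; Q=Q[np.hypot(Q[:,0]-.457,Q[:,1]+.039)>.045]; print(len(Q))
for lo,hi in((.01,.05),(.05,.058),(.058,.066),(.07,.1),(.1,.14)):
    q=Q[(Q[:,2]>lo)&(Q[:,2]<hi)]
    if len(q)<5: continue
    print(lo,hi,len(q),q.min(0).round(3),q.max(0).round(3),cv2.minAreaRect(q[:,:2].astype(np.float32)))
q=Q[Q[:,2]>.07];
if len(q)>10:
    ce=q.mean(0);print("plane",ce,np.linalg.svd(q-ce)[2][2])
# obstacles higher than z=.07 behind/near
m2=(d>0)&(P[...,0]>.3)&(P[...,0]<.95)&(abs(P[...,1]+.14)<.35)&(P[...,2]>.05)
g=P[m2]; H={}
for p in g:
    k=(round(p[0]/.06)*6,round(p[1]/.06)*6);H[k]=max(H.get(k,0),round(float(p[2]),2))
print(sorted(H.items()))
cv2.imwrite("pics/b.png",cv2.resize(im[150:300,200:420],(792,540),interpolation=cv2.INTER_CUBIC))
E
```

```text
3333
0.01 0.05 1474 [ 0.418 -0.245  0.01 ] [ 0.624 -0.084  0.05 ] ((0.5200544595718384, -0.16348406672477722), (0.2065761834383011, 0.1584373116493225), 1.2306185960769653)
0.05 0.058 716 [ 0.448 -0.211  0.05 ] [ 0.623 -0.082  0.058] ((0.5356635451316833, -0.14482006430625916), (0.16985081136226654, 0.12791059911251068), 2.8207828998565674)
0.058 0.066 270 [ 0.455 -0.206  0.058] [ 0.615 -0.085  0.066] ((0.5364804267883301, -0.14461058378219604), (0.11945108324289322, 0.16098341345787048), 88.24072265625)
0.07 0.1 361 [ 0.515 -0.204  0.07 ] [ 0.536 -0.084  0.1  ] ((0.5252348184585571, -0.1434619128704071), (0.013209495693445206, 0.12033885717391968), 3.886422872543335)
0.1 0.14 469 [ 0.504 -0.205  0.1  ] [ 0.526 -0.083  0.135] ((0.5144709944725037, -0.1442922055721283), (0.014497061260044575, 0.1215222179889679), 4.405915260314941)
plane [ 0.5193056  -0.14774642  0.1039858 ] [0.95073428 0.06083653 0.30397901]
[((42, -12), 0.06), ((42, -6), 0.07), ((42, 0), 0.07), ((48, -24), 0.06), ((48, -18), 0.13), ((48, -12), 0.13), ((48, -6), 0.13), ((48, 0), 0.07), ((54, -42), 0.16), ((54, -36), 
[... 266 characters left out ...]
), ((72, -42), 0.07), ((72, -30), 0.14), ((72, -24), 0.14), ((72, -18), 0.14), ((72, -12), 0.14), ((78, -48), 0.07), ((78, -42), 0.07), ((78, -30), 0.14), ((78, -24), 0.14), ((78, -18), 0.14), ((78, -12), 0.14), ((78, -6), 0.05), ((78, 0), 0.05), ((84, -48), 0.05), ((84, -42), 0.1), ((84, -36), 0.07), ((84, -30), 0.34), ((84, -24), 0.34), ((84, -18), 0.34), ((84, -12), 0.34), ((84, -6), 0.09), ((84, 0), 0.1), ((90, -42), 0.11), ((90, -36), 0.07), ((90, -30), 0.27), ((90, -24), 0.27), ((90, -18), 0.29), ((90, -12), 0.29), ((90, -6), 0.1), ((90, 0), 0.1), ((90, 6), 0.1), ((96, -30), 0.14), ((96, -24), 0.16), ((96, -18), 0.17), ((96, -12), 0.18), ((96, -6), 0.1), ((96, 0), 0.1), ((96, 6), 0.1)]
```

View pics/b.png

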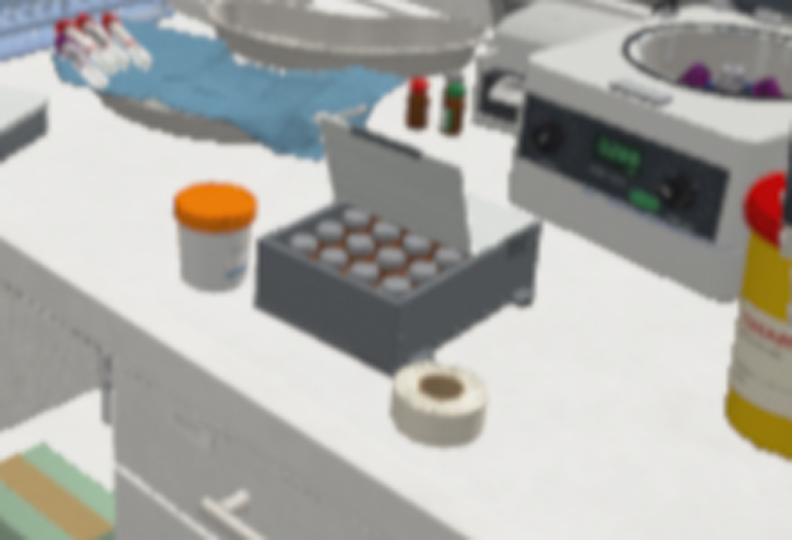

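Picture: the panel stands at about 70°, hinged mid-tray at x≈0.535, y≈-0.144, with a tray yaw of about 3°. The dark guard is at crop pixel (390,140), the cup at (215,235) and the tape at (440,400). All are clear of a push along +x.

I'll shut the gripper, turn it square and move it in front of the panel.

>>> send_rows(motion=[{"travel": [0, 0, 0], "spin": 5.5}, {"travel": [0, 0, 0], "spin": 5.5}, {"travel": [0, 0, 0], "spin": 5.5}, {"travel": [0, 0, 0], "spin": 5.5}, {"travel": [0, 0, 0], "spin": 0}], gripper=-1)

```text
time_s: 1.17
tcp_pos: [0.2855, -0.6116, 0.2267]
eef_rot: [-180.0, 0.0, -177.9]
contact_force: [-0.5, 0.3, 0.0]
gripper_width: 0.0599
```

>>> send_rows(motion=[{"travel": [-0.012, 0.03, 0], "spin": 0}, {"travel": [-0.012, 0.03, 0], "spin": 0}, {"travel": [-0.012, 0.03, 0], "spin": 0}, {"travel": [-0.012, 0.03, 0], "spin": 0}, {"travel": [-0.012, 0.03, 0], "spin": 0}])

```text
time_s: 1.58
tcp_pos: [0.3383, -0.4591, 0.224]
eef_rot: [180.0, -0.1, -177.4]
contact_force: [1.4, -0.1, 0.5]
gripper_width: 0.0265
```

>>> send_rows(motion=[{"travel": [-0.012, 0.031, 0], "spin": 0}, {"travel": [-0.012, 0.031, 0], "spin": 0}, {"travel": [-0.012, 0.031, 0], "spin": 0}, {"travel": [-0.012, 0.031, 0], "spin": 0}, {"travel": [-0.012, 0.031, 0], "spin": 0}])

```text
time_s: 2.0
tcp_pos: [0.3913, -0.2941, 0.2246]
eef_rot: [-180.0, -0.0, -176.4]
contact_force: [0.9, -0.3, 0.1]
gripper_width: 0.0008
```

>>> send_rows(motion=[{"travel": [-0.011, 0.031, 0], "spin": 0}, {"travel": [-0.011, 0.031, 0], "spin": 0}, {"travel": [-0.011, 0.031, 0], "spin": 0}, {"travel": [-0.011, 0.03, 0], "spin": 0}, {"travel": [0, 0, 0], "spin": 0}])

```text
time_s: 2.42
tcp_pos: [0.4291, -0.1583, 0.2265]
eef_rot: [-179.9, 0.3, -175.2]
contact_force: [0.0, -0.6, 0.5]
gripper_width: 0.0004
```

>>> send_rows(motion=[{"travel": [0, 0.005, 0.03], "spin": 1.5}, {"travel": [0, 0.005, 0.03], "spin": 0.5}, {"travel": [0, 0.003, 0.03], "spin": 0}, {"travel": [0, 0, 0.025], "spin": 0}, {"travel": [0, 0, 0], "spin": 0}])

```text
time_s: 2.83
tcp_pos: [0.4333, -0.1421, 0.1121]
eef_rot: [-179.9, 1.0, -175.9]
contact_force: [-0.2, 0.1, 1.2]
gripper_width: 0.0001
```

```bash
python3 - <<'E'
from h import *
s=r.get_state();print(s["tcp_pos"],s["eef_rot"])
ims=[]
for n in("scene","wrist"):
    im,d=r.capture(n);ims.append(im)
    for t in("fold_line","free_edge"):print(n,t,find(n,t))
cv2.imwrite("pics/c.png",np.hstack([cv2.resize(ims[0][120:270,190:390],(400,300)),cv2.resize(ims[1],(400,300))]))
E
```

```text
[ 0.43330899 -0.14206744  0.11212318] [-179.90670162    1.02980239 -175.85779449]
scene fold_line [([0.5386, -0.1402, 0.0624], 0.65)]
scene free_edge [([0.5081, -0.1412, 0.1322], 0.58)]
wrist fold_line [([0.5349, -0.1408, 0.0616], 0.96)]
wrist free_edge []
```

View pics/c.png

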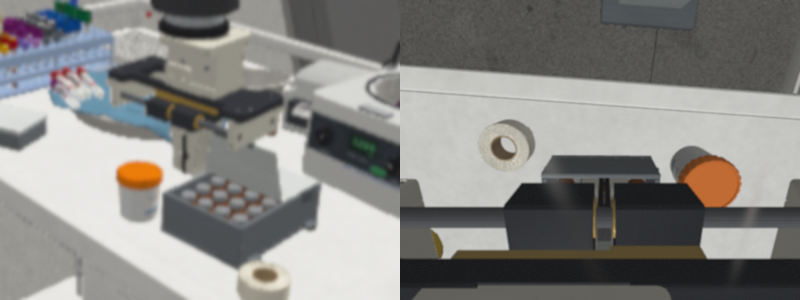

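The wrist view shows the fingers at (605,210), in front of the panel. The tape at (505,145) and the cup at (705,180) are clear. I'll push forward now.

>>> send_rows(motion=[{"travel": [-0.02, 0, 0], "spin": 0}, {"travel": [-0.02, 0, 0], "spin": 0}, {"travel": [-0.01, 0, 0], "spin": 0}, {"travel": [-0.008, 0, 0], "spin": 0}, {"travel": [-0.008, 0, 0], "spin": 0}])

```text
time_s: 3.55
tcp_pos: [0.506, -0.1386, 0.1256]
eef_rot: [-179.9, 2.0, -176.0]
contact_force: [-1.4, -0.0, 1.3]
gripper_width: 0.0001
```

>>> send_rows(motion=[{"travel": [-0.008, 0, 0], "spin": 0}, {"travel": [-0.008, 0, 0], "spin": 0}, {"travel": [-0.008, 0, 0], "spin": 0}, {"travel": [-0.008, 0, 0], "spin": 0}, {"travel": [0, 0, 0], "spin": 0}])

```text
time_s: 3.97
tcp_pos: [0.5403, -0.1363, 0.1269]
eef_rot: [-179.9, 1.9, -176.0]
contact_force: [-0.4, 0.4, -0.2]
gripper_width: 0.0005
```

>>> send_rows(motion=[{"travel": [-0.008, 0, 0.007], "spin": 0}, {"travel": [-0.008, 0, 0.007], "spin": 0}, {"travel": [-0.007, 0, 0.006], "spin": 0}, {"travel": [-0.007, 0, 0.006], "spin": 0}, {"travel": [0, 0, 0], "spin": 0}])

```text
time_s: 4.38
tcp_pos: [0.575, -0.1339, 0.0994]
eef_rot: [-179.9, 2.0, -176.0]
contact_force: [0.2, 0.2, -0.2]
gripper_width: 0.0004
```

```bash
python3 - <<'E'
from h import *
s=r.get_state();print(s["tcp_pos"],s["contact_force"])
ims=[]
for n in("scene",):
    im,d=r.capture(n);ims.append(im)
    for t in("fold_line","free_edge"):print(n,t,find(n,t))
cv2.imwrite("pics/d.png",cv2.resize(ims[0][120:270,190:390],(600,450)))
E
```

```text
[ 0.57499688 -0.13392523  0.09937564] [ 0.20371363  0.17841486 -0.19071916]
scene fold_line [([0.5392, -0.1432, 0.0597], 0.77), ([0.4587, -0.0403, -0.0021], 0.47)]
scene free_edge [([0.5968, -0.1345, 0.105], 0.69)]
```

View pics/d.png

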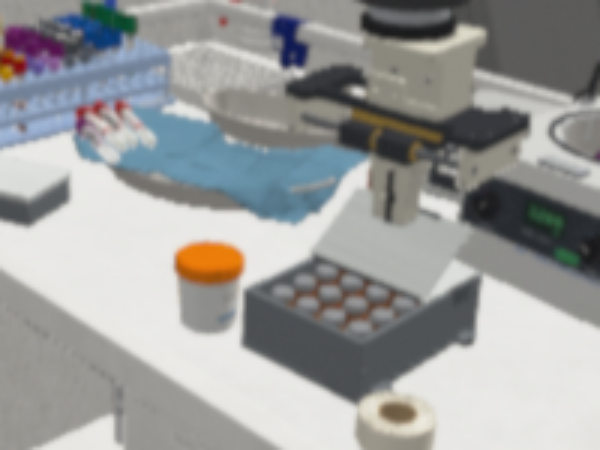

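The panel (image centre, about (395,245)) is now well past upright, with the finger on its upper face. The cup and tape haven't moved. I'll press it down.

>>> send_rows(motion=[{"travel": [-0.004, 0, 0.008], "spin": 0}, {"travel": [-0.004, 0, 0.008], "spin": 0}, {"travel": [-0.002, 0, 0.007], "spin": 0}, {"travel": [0, 0, 0.006], "spin": 0}, {"travel": [0, 0, 0.004], "spin": 0}])

```text
time_s: 4.95
tcp_pos: [0.5875, -0.1332, 0.0674]
eef_rot: [-179.9, 2.4, -176.0]
contact_force: [0.2, 0.4, 0.4]
gripper_width: 0.0002
```

>>> send_rows(motion=[{"travel": [0, 0, 0.003], "spin": 0}, {"travel": [0, 0, 0.002], "spin": 0}, {"travel": [0, 0, 0.002], "spin": 0}])

```text
time_s: 5.2
tcp_pos: [0.588, -0.1333, 0.064]
eef_rot: [-179.8, 2.4, -175.9]
contact_force: [-9.8, 4.9, 26.2]
gripper_width: 0.0003
```

Firm contact at z=0.064, 26 N upward. That is the expected flat height, so I'll lift and check.

>>> send_rows(motion=[{"travel": [0, 0, -0.02], "spin": 0}, {"travel": [0, 0, -0.03], "spin": 0}, {"travel": [0.01, 0, -0.03], "spin": 0}, {"travel": [0.03, 0, -0.03], "spin": 0}, {"travel": [0.03, 0, -0.02], "spin": 0}])

```text
time_s: 5.62
tcp_pos: [0.5117, -0.1378, 0.1894]
eef_rot: [-179.8, 1.7, -175.8]
contact_force: [0.0, 0.2, 1.3]
gripper_width: 0.0002
```

>>> send_rows(motion=[{"travel": [0.03, 0, 0], "spin": 0}, {"travel": [0.03, 0, 0], "spin": 0}, {"travel": [0, 0, 0], "spin": 0}, {"travel": [0, 0, 0], "spin": 0}])

```text
time_s: 5.95
tcp_pos: [0.4461, -0.1428, 0.1926]
eef_rot: [-179.8, 2.2, -175.8]
contact_force: [0.4, -0.6, 0.6]
gripper_width: 0.0004
```

```bash
python3 - <<'E'
from h import *
s=r.get_state();print(s["tcp_pos"],s["contact_force"],s["qd"])
im,d=r.capture("scene")
for t in("fold_line","free_edge","cup","tape","slide_case"):print(t,find("scene",t))
o,M=cam("scene");c=r.get_calibration("scene");f=192/np.tan(np.radians(c["fov_y"]/2))
v,u=np.mgrid[:384,:512]
P=np.stack([(u-c["cx"])/f*d,(v-c["cy"])/f*d,d],-1)@M.T+o
q=P[(d>0)&(abs(P[...,0]-.577)<.033)&(abs(P[...,1]+.142)<.05)&(abs(P[...,2]-.075)<.025)]
A=np.c_[q[:,:2]-[.535,-.144],np.ones(len(q))];k=np.linalg.lstsq(A,q[:,2],rcond=None)[0]
print(len(q),k,"slope deg",np.degrees(np.arctan(k[0])),q[:,2].min(),q[:,2].max())
cv2.imwrite("pics/e.png",cv2.resize(im[120:270,190:390],(600,450)))
E
```

```text
[ 0.44605875 -0.1427633   0.19255581] [ 0.38344307 -0.64765924  0.59360655] [-0.04955106 -3.60865191 -3.25173543 -0.73603118 -0.45518597 -0.09350546]
fold_line [([0.5393, -0.1434, 0.0611], 0.84)]
free_edge [([0.6124, -0.1357, 0.0589], 0.88)]
cup [([0.4575, -0.0364, -0.0009], 0.72)]
tape [([0.4457, -0.2597, -0.0018], 0.81)]
slide_case [([0.4578, 0.294, -0.0022], 0.69), ([0.5395, -0.1424, 0.0618], 0.16)]
447 [0.01095617 0.00573159 0.06400676] slope deg 0.6277173735008046 0.05095442801011363 0.06718398492153732
```

View pics/e.png

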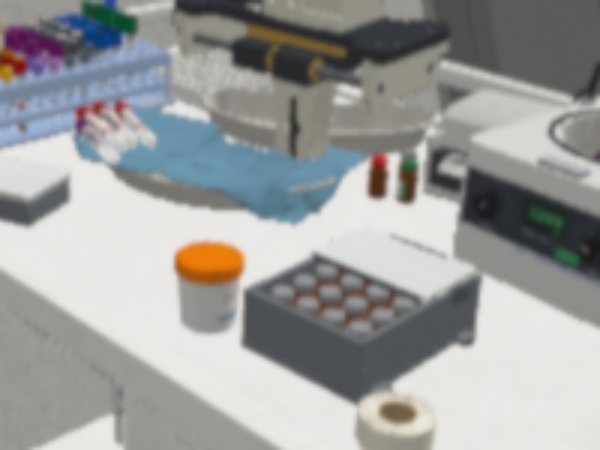

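The panel lies flat at (400,265), tilted 0.6° with its top at z≈0.064. The vials are uncovered, the bystanders are where they were, and the gripper is clear.

```bash
python3 -c "
from plant import r
print(r.close_job())"
```

```text
the job is handed in; nothing more can be done
None
```

The front panel is folded flat on the rear panel, the front vials are uncovered, and the job is handed in. I pushed the panel over its hinge with the shut fingers, pressed it down (about 26 N upward on the tool at z = 0.064 m), then lifted the arm clear.

- **Fold:** a plane fitted to the depth picture puts the panel at 0.6° from level, with its top at z ≈ 0.064 m, well inside the 10° limit.
- **Bystanders:** the cup, tape roll and slide case read within about 3 mm of where they started, which is within the measuring error.
- **Robot:** the gripper was clear of everything, with about 1 N on the tool, and the arm clock read about 6 s of the 38 s.
- **One disagreement:** the network put the free edge at z = 0.059 m, about 5 mm below the depth fit. That is close to its stated 4 mm error.

No check failed, but handing in reports no verdict, so the result over the final second is not confirmed.

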